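# Empty the cleaner basket of pump rollers into the tray and hold it tipped

### The arm

A 7-joint arm with a two-finger parallel gripper is mounted at the origin on a cart in front of the work surface, level with it; the furniture and walls round the work are solid. World frame = base frame: x ahead of the robot, y to its left, z up, the work surface at z = 0. Lengths are in m, angles in rad, forces in N, time in s.
With the tool pointing down it reaches from about 0.425 to 0.875 m from the base axis. Payload 4.7 kg.
Tool frame: the origin (TCP) lies midway between the tips of the shut fingers; the grasp point (between the pads) lies 19 mm behind it; z points along the fingers, y is the line along which they close (so a half turn about z gives the same grasp; the last joint's range is limited). The gripper opens to 87 mm and grips with 3 to 60 N. Pads are 19 mm wide; open, the fingers measure 117 mm over their backs; the gripper's body (75 mm by 190 mm) begins 51 mm behind the grasp point.
Start: joints at [1.224, 0.321, -0.07, 1.45, 0.023, 1.371, -0.057], TCP at [0.229, -0.608, 0.223] pointing down, gripper open.
Joint ranges: [-2.86, 2.86], [-0.3, 2.09], [-1.38, 1.24], [0.06, 2.45], [-1.56, 4.7], [0.09, 2.05], [-2.69, 2.69]. Speed limits (rad/s): [2.57, 2.57, 3.14, 3.14, 3.14, 3.14, 3.14].

### API

Orientations are given as a rotation vector (axis times angle).
In Python, from bench import ctrl gives the robot as it stands. The module is installed in compiled form; this text tells all that it offers.
- The arm moves only by the shell command python3 -m handwheel 'ROWS' [FORCE]. ROWS is JSON, a list of rows, each a list of 7 numbers: the finger opening in m, from 0 to 0.087, then the shift along the tool's x, y, z in m, then the turn, a rotation vector about the tool's x, y, z in degrees. A call has 1 to 12 rows; each row shifts and turns the commanded pose from where the row before left it, along the tool's axes as they then stand; what a row does not reach is not made up. A row lasts 1/8 s, in which the tool goes at most 62.5 mm and 10.7 degrees, less where a joint would pass 70% of its speed; a pose out of reach is approached as far as the arm can. A call is refused whole if a number of a shift passes 0.0625 or a number of a turn 10.7, either way. A call with a gripper value outside its range is refused whole. The fingers move at their own pace and stop on an object; FORCE is the grip in N (left out, the last holds). Time passes only in rows, so rows that do not move let the fingers close. It gives the time, the measured TCP pose, the force, the opening and the grip force at its end, in the units of the state.
- ctrl.get_state(): the state, without advancing time (a new reading comes with each control period).
- ctrl.get_image(name): name is "side" or "top"; returns (picture, depth): 420x560x3 uint8, blue, green, red; 420x560 float32, m along the optical axis (not along the pixel's ray), 0 where there is no reading.
- ctrl.camera_info(name): a dict with "intrinsics" (3x3 intrinsics, pixels), "R" (3x3) and "t" (3): a world point X has camera coordinates R X + t. Camera axes: x right, y down, z forward; pixel columns grow to the right and rows downward; lengths in m; the calibration is good to about 2 mm. A picture is of the moment at which its call begins. camera_info takes no time and is no camera call.
- ctrl.close_job(): hands the job in; it is judged then, once.
The state is a dict: "time": time; "joint_positions": joint angles; "qd": joint speeds; "joint_torque": joint torques, N m; "position": TCP position; "tool_rot": TCP orientation; "ft_force": force on the tool from outside, world axes, zero at the start; "torque": the same for the moment, N m; "grip_width": opening from 0.0 (shut) to 1.0 (fully open); "grip_force": force on a finger pad.
Only numpy, scipy, OpenCV 4.12 (cv2) and the standard library are available. Lean on these libraries where they do the work, as an engineer would, in place of code of your own. Each camera call takes 0.05 s, during which the arm holds its last target. There are 200 camera calls.

### The job

The three pump rollers have been cleaned: lift the wire basket by its hand grip straight up out of the ultrasonic cleaner, keeping it level so that the rollers stay in, and carry it over the tray. With its open nose low over the tray (no more than about 10 cm above the tray's rim), tip the basket nose-down to about 50 degrees so that all three rollers roll out into the tray, and finish still holding the empty basket like that: in the gripper, nose down over the tray and clear of it. Leave the tray and the other things on the bench where they are.

Things in the scene. Friction and masses are not known exactly. Their poses are not given: they have to be found in the camera images.
- cleaner: Bench-top ultrasonic cleaner, dry, a white box 204 (x) x 128 (y) x 115 mm high, fixed to the bench; origin at the centre of its underside; control panel on its -x face. Its open steel tank has a mouth 162 (x) x 76 (y) mm, centred, with a flat steel rim at z = 115 mm; tank floor at 30 mm.
- basket: Loose wire basket (about 180 g) hanging in the tank by four lugs on the rim (91 mm over the lugs), axes parallel to the cleaner's, drawn out straight up. 152 mm long (x), 61 wide, walls 38 high: 5 mm gap to the tank at each end, 7 at the sides. Origin at the centre of its underside, z up, 70 mm above the worktop at the start. Inner floor 3 mm up, flat from x = -36 to +73, 56 mm wide.
- basket_grip (a point): Centre of the black plastic hand grip on the basket's upright bail: a bar 14 mm thick (basket x), 58 mm long (basket y), 24 mm high, 100 mm straight above the basket's origin. Pinch it across its 14 mm thickness, fingers closing along the basket's x; nothing stands beside it down to the tank rim, 55 mm below it.
- basket_nose (a point): Middle of the basket's open lip (nose), at (-76, 0, +13.7) mm in the basket's frame. This -x end has no end wall: from x = -36 the floor slopes up at 15 degrees to the lip; the +x end is walled. Lowest point of the basket when it is tipped nose-down.
- tray: Loose open aluminium tray (600 g), 180 (x) x 170 (y) x 45 mm high, wall and floor 4 mm, paper liner; origin at the centre of its underside.
- roller_1_center (a point): Centre of a pump roller lying in the basket: a grey cylinder 22 mm in diameter, 34 mm long with 8 mm stub shafts (46 mm overall), 30 g, its length (body y) across the basket at the start. It rolls easily, and slides only on slopes over about 30 degrees.
- roller_2_center (a point): Centre of a pump roller lying in the basket: a grey cylinder 22 mm in diameter, 34 mm long with 8 mm stub shafts (46 mm overall), 30 g, its length (body y) across the basket at the start. It rolls easily, and slides only on slopes over about 30 degrees.
- roller_3_center (a point): Centre of a pump roller lying in the basket: a grey cylinder 22 mm in diameter, 34 mm long with 8 mm stub shafts (46 mm overall), 30 g, its length (body y) across the basket at the start. It rolls easily, and slides only on slopes over about 30 degrees.
- marker: Marker pen, 18 x 132 x 18 mm, lying on the mat between cleaner and tray (bystander); origin under its middle.
- vial_1: Small capped vial, 25 mm wide, 51 mm high, standing behind the work (bystander); origin at its foot.
- vial_2: Small capped vial, 25 mm wide, 45 mm high, standing behind the work (bystander); origin at its foot.
- petri_dish: Lidded dish, 59 mm wide, 15 mm high (bystander); origin at its foot.
- syringe: Syringe, 34 x 150 x 22 mm with its plunger out, lying at the left (bystander); origin under its middle.
- screwdriver: Screwdriver, 25 x 172 x 25 mm, lying at the right (bystander); origin under its middle.

How it is judged:
By the outcome, as a careful person would: the job done as asked, in the order asked, and still so for the second after the job is handed in, while the arm keeps its last pose, push and grip.
It also fails if it takes over 51 s, if anything falls off the work surface, if the arm or the gripper's body presses on something with over 40 N, if the wrist force passes 120 N, or if a joint passes its speed limit or range.

## Working session

There is one attempt and no reset: what is moved stays moved. The work goes in short steps, Python scripts to look and compute and a shell command to move; the robot and the scene stay as the last step left them, time stands still between calls to the robot, and variables do not carry over. Pictures are saved under pics/ and viewed, at most 10 in all, crops included, and the job is handed in when it is done.

```bash
mkdir -p pics; python3 - <<'E'
from bench import ctrl
import cv2,numpy as np
for n in("side","top"):
    im,d=ctrl.get_image(n); cv2.imwrite(f"pics/{n}0.png",im); np.savez(f"{n}0.npz",im=im,d=d)
    c=ctrl.camera_info(n); print(n,c["intrinsics"],c["R"],c["t"])
s=ctrl.get_state(); print(s)
E
```

```text
side [[489.71705258   0.         274.39223944]
 [  0.         489.71705258 203.66822268]
 [  0.           0.           1.        ]] [[-0.41593851 -0.90938392  0.00400652]
 [-0.38460466  0.17191667 -0.90693104]
 [ 0.82405972 -0.37876847 -0.42126005]] [0.27889168 0.33891445 1.05629509]
top [[467.89315299   0.         277.71992234]
 [  0.         467.89315299 210.86080002]
 [  0.           0.           1.        ]] [[-9.74055888e-03 -9.99952513e-01 -3.06657768e-04]
 [-9.92810845e-01  9.70757762e-03 -1.19299573e-01]
 [ 1.19296885e-01 -8.57591361e-04 -9.92858257e-01]] [0.00553588 0.60338872 1.34476378]
{'time': 0.1, 'joint_positions': array([ 1.22407682,  0.32170265, -0.07004917,  1.45156701,  0.02257566,
        1.37081928, -0.05689279]), 'qd': array([ 0.00050894, -0.00228168,  0.00038094, -0.00404741, -0.00214957,
        0.00188558, -0.00054669]), 'joint_torque': array([ 1.92442099e-04, -4.92575204e+01, -4.05446040e-01, -3.13398027e+01,
       -6.39443309e-02,  3.95241135e-02,  7.20230173e-05]), 'position': array([ 0.22923848, -0.60769119,  0.2215936 ]), 'tool_rot': array([-3.08896753e+00, -5.63400566e-01,  6.09825262e-04]), 'ft_force': array([-0.42617252, -0.52459485,  0.17720549]), 'torque': array([-0.02889663, -0.00711191,  0.00974394]), 'grip_force': 0.0, 'grip_width': 1.0037983299899667}
```

View pics/side0.png

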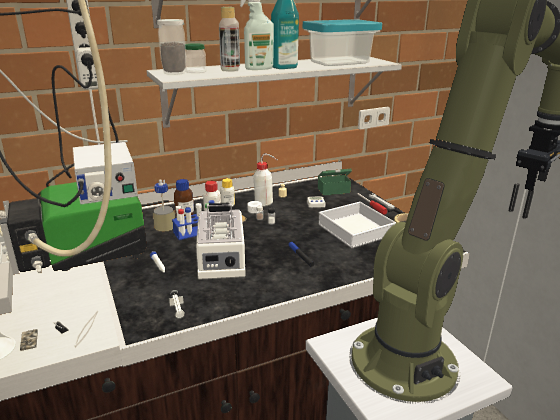

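View pics/top0.png

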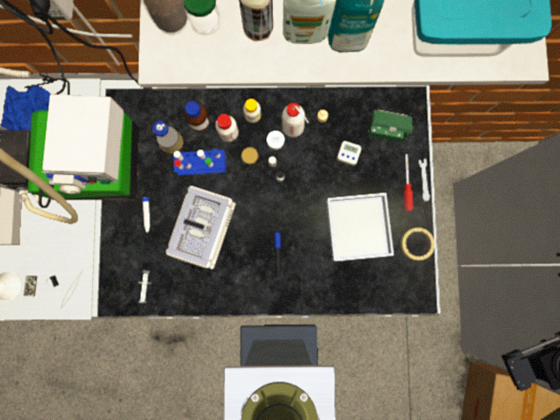

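The side view shows the cleaner at about (220,240), with its panel facing the robot, the grip at (218,208), the tray at (357,223) and the marker at (300,252). In the top view the cleaner is at (200,228), the grip at (197,224), the marker at (278,253) and the tray at (360,227).

```bash
cat > h.py <<'E'
import numpy as np,cv2
from bench import ctrl
def cloud(n,d):
    c=ctrl.camera_info(n);K=c["intrinsics"];v,u=np.mgrid[:d.shape[0],:d.shape[1]]
    p=np.stack([(u-K[0,2])/K[0,0]*d,(v-K[1,2])/K[1,1]*d,d],-1)
    return (p-c["t"])@c["R"]
def ray(n,uv):
    c=ctrl.camera_info(n);r=np.linalg.inv(c["intrinsics"])@np.array([uv[0],uv[1],1.])
    return -c["R"].T@c["t"],c["R"].T@r
def onplane(n,uv,z):
    o,r=ray(n,uv);return o+r*(z-o[2])/r[2]
def tri(a,b):
    A=[];y=[]
    M=np.zeros((3,3));q=np.zeros(3)
    for n,uv in(("top",a),("side",b)):
        o,r=ray(n,uv);r=r/np.linalg.norm(r);P=np.eye(3)-np.outer(r,r);M+=P;q+=P@o
    return np.linalg.solve(M,q)
E
python3 - <<'E'
from h import *
D={n:np.load(n+"0.npz") for n in("top","side")}
def rect(p):
    (c,s,a)=cv2.minAreaRect((p[:,:2]*1000).astype(np.float32)); return np.round(c,1),np.round(s,1),round(a,1),len(p),np.round(np.median(p[:,2])*1000,1)
P={n:cloud(n,D[n]["d"]) for n in D}
for n in D:
    p=P[n];im=D[n]["im"].astype(int);ok=(D[n]["d"]>0)
    box=lambda x0,x1,y0,y1,z0,z1:ok&(p[...,0]>x0)&(p[...,0]<x1)&(p[...,1]>y0)&(p[...,1]<y1)&(p[...,2]>z0)&(p[...,2]<z1)
    g=box(.4,.75,.05,.32,.14,.21); gd=g&(im.max(-1)<70)
    print(n,"grip",rect(p[gd]),"z max",p[gd][:,2].max(),"px",np.argwhere(gd).mean(0)[::-1])
    print(" rim",rect(p[box(.4,.75,.05,.32,.105,.125)]))
    print(" tray",rect(p[box(.4,.75,-.4,-.1,.035,.055)]), "all", rect(p[box(.4,.75,-.4,-.1,.02,.06)]))
    big=cv2.resize(D[n]["im"][170:280,150:260] if n=="top" else D[n]["im"][190:290,170:270],(400,400),interpolation=cv2.INTER_CUBIC); globals()[n]=big
cv2.imwrite("pics/crop.png",np.hstack([top,side]))
E
```

```text
top grip (array([554.1, 221.5]), array([49.5,  7.6]), 70.6, 56, np.float64(181.6)) z max 0.18616578213062768 px [193.16071429 223.60714286]
 rim (array([555.8, 221.7]), array([127.8, 203.5]), 71.3, 1888, np.float64(114.1))
 tray (array([ 556.3, -238.8]), array([184.9, 174.6]), 4.9, 563, np.float64(45.0)) all (array([ 603.6, -273.3]), array([288.7, 254.2]), 0.9, 926, np.float64(41.8))
side grip (array([550. , 224.1]), array([55.3, 16.5]), 70.9, 140, np.float64(171.7)) z max 0.1842762863104323 px [218.35714286 207.4       ]
 rim (array([550.5, 224.3]), array([127.6, 205.2]), 71.3, 1057, np.float64(114.8))
 tray (array([ 553.6, -237.4]), array([192.9, 179.9]), 4.0, 567, np.float64(43.0)) all (array([ 567.1, -275.6]), array([213. , 257.6]), 5.2, 1208, np.float64(33.9))
```

View pics/crop.png

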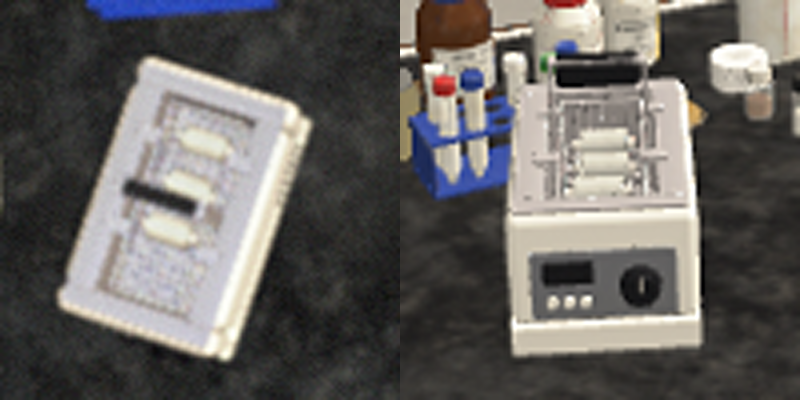

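The crop shows the grip bar above the basket, with three rollers across it. The nose end points to the robot (lower left in the top view). The grip is at about (0.552, 0.222, 0.171), the basket's x axis at -18.7°, and the tray at (0.555, -0.238) with a yaw of about 4.5°.

Next I turn the tool so its y lies along the basket's x while rising, then swing over.

```bash
python3 -m handwheel '[[0.087,0,0,-0.01,0,0,-10.1],[0.087,0,0,-0.01,0,0,-10.1],[0.087,0,0,-0.01,0,0,-10.1],[0.087,0,0,-0.01,0,0,-10.1],[0.087,0,0,-0.01,0,0,-10.1],[0.087,0.05,0.02,0,0,0,0],[0.087,0.055,0.022,0,0,0,0],[0.087,0.055,0.022,0,0,0,0],[0.087,0.055,0.022,0,0,0,0],[0.087,0.055,0.022,0,0,0,0],[0.087,0.055,0.022,0,0,0,0],[0.087,0.055,0.022,0,0,0,0]]' 40
cat >> h.py <<'E'
from scipy.spatial.transform import Rotation as Ro
def go(target,yaw):
    s=ctrl.get_state();R=Ro.from_rotvec(s["tool_rot"]);y=np.radians(yaw)
    u=np.array([np.cos(y),np.sin(y),0]);z=np.array([0,0,-1.]);T=np.c_[np.cross(u,z),u,z]
    print("t",s["time"],"pos",s["position"].round(4),"shift(tool)",R.inv().apply(np.array(target)-s["position"]).round(4),"turn deg",np.degrees((R.inv()*Ro.from_matrix(T)).as_rotvec()).round(2),"q",s["joint_positions"].round(2),"F",s["ft_force"].round(1),"grip",s["grip_force"],s["grip_width"])
E
python3 -c "
from h import *
go([.552,.2225,.24],-18.7)"
```

```text
time: 1.6
position: [0.4967, -0.296, 0.2723]
tool_rot: [-2.555, -1.828, 0.001]
ft_force: [0.8, -0.4, 0.5]
grip_width: 1.003
grip_force: 0.0
t 1.6 pos [ 0.4967 -0.296   0.2723] shift(tool) [ 0.5086 -0.1151  0.0322] turn deg [-0.02  0.02 -0.15] q [ 0.88  0.18 -0.45  1.55  0.08  1.44  0.1 ] F [ 0.8 -0.4  0.5] grip 0.0 1.0027201460078556
```

```bash
python3 -m handwheel '[[0.087,0.05,-0.0115,0,0,0,0],[0.087,0.055,-0.012,0,0,0,0],[0.087,0.055,-0.012,0,0,0,0],[0.087,0.055,-0.012,0,0,0,0],[0.087,0.055,-0.012,0,0,0,0],[0.087,0.055,-0.012,0,0,0,0],[0.087,0.055,-0.012,0,0,0,0],[0.087,0.055,-0.012,0,0,0,0],[0.087,0.045,-0.012,0,0,0,0],[0.087,0.0285,-0.0075,0,0,0,-0.15],[0.087,0,0,0.032,0,0,0],[0.087,0,0,0,0,0,0]]'
python3 - <<'E'
from h import *
go([.552,.2225,.151],-18.7)
ims={}
for n in("top","side"):
    im,d=ctrl.get_image(n); ims[n]=im
    np.savez(f"{n}1.npz",im=im,d=d)
a=cv2.resize(ims["top"][160:290,140:270],(400,400),interpolation=cv2.INTER_CUBIC)
b=cv2.resize(ims["side"][150:280,160:290],(400,400),interpolation=cv2.INTER_CUBIC)
cv2.imwrite("pics/pre.png",np.hstack([a,b]))
E
```

```text
time: 3.1
position: [0.5496, 0.2201, 0.2379]
tool_rot: [-2.551, -1.832, 0.009]
ft_force: [0.6, 0.2, 0.2]
grip_width: 1.001
grip_force: 0.0
t 3.1 pos [0.5496 0.2201 0.2379] shift(tool) [0.0034 0.0019 0.0868] turn deg [-0.24  0.21  0.06] q [ 0.26  0.29 -0.82  1.55  0.21  1.4  -0.91] F [0.6 0.2 0.2] grip 0.0 1.0014448935728573
```

View pics/pre.png

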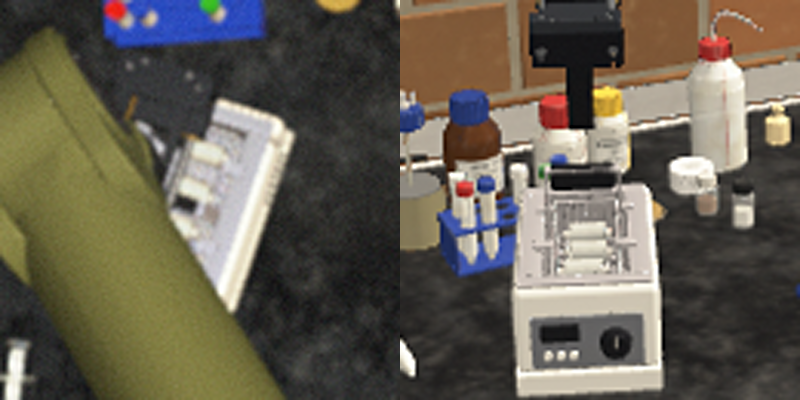

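The gripper stands squarely above the grip (grip at crop (583,178), finger at (580,95)). I descend, then close softly.

```bash
python3 -m handwheel '[[0.087,0.0034,0.0019,0.02,-0.24,0.21,0],[0.087,0,0,0.03,0,0,0],[0.087,0,0,0.025,0,0,0],[0.087,0,0,0.012,0,0,0],[0.03,0,0,0,0,0,0],[0.03,0,0,0,0,0,0],[0.03,0,0,0,0,0,0],[0.022,0,0,0,0,0,0],[0.022,0,0,0,0,0,0]]' 5
python3 - <<'E'
from h import *
go([.552,.2225,.151],-18.7)
im,d=ctrl.get_image("side")
np.savez("side2.npz",im=im,d=d)
cv2.imwrite("pics/open.png",cv2.resize(im[150:250,170:270],(500,500),interpolation=cv2.INTER_CUBIC))
E
```

```text
time: 4.32
position: [0.5545, 0.2236, 0.1538]
tool_rot: [2.551, 1.831, 0.009]
ft_force: [0.1, -0.0, 0.4]
grip_width: 0.515
grip_force: 0.0
t 4.325 pos [0.5545 0.2236 0.1538] shift(tool) [-0.0019 -0.002   0.0027] turn deg [ 0.26 -0.21  0.02] q [ 0.23  0.35 -0.81  1.66  0.27  1.24 -0.95] F [ 0.1 -0.   0.4] grip 0.0 0.5146776584017686
```

View pics/open.png

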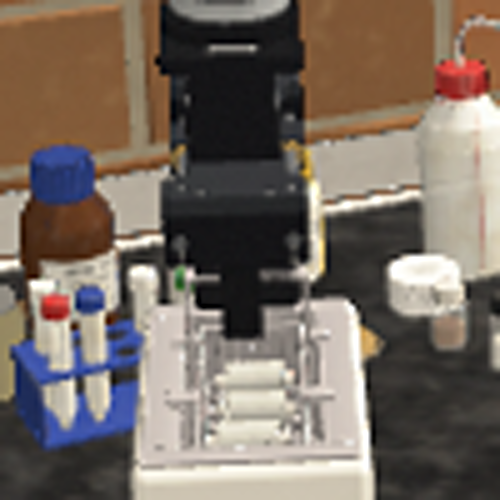

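The fingers straddle the grip and are centred between the bail posts at (188–305, 270). I make the small correction and close on the grip.

```bash
python3 -m handwheel '[[0.03,-0.001,-0.001,0.0025,0.25,-0.2,0],[0.02,0,0,0,0,0,0],[0.01,0,0,0,0,0,0],[0.0,0,0,0,0,0,0],[0,0,0,0,0,0,0],[0,0,0,0,0,0,0],[0,0,0,0,0,0,0],[0,0,0,0,0,0,0]]' 5
python3 -c "
from h import *
go([.552,.2225,.151],-18.7)"
```

```text
time: 5.38
position: [0.5533, 0.2229, 0.151]
tool_rot: [-2.553, -1.831, -0.0]
ft_force: [1.7, -0.6, -1.0]
grip_width: 0.163
grip_force: 5.0
t 5.375 pos [0.5533 0.2229 0.151 ] shift(tool) [-0.0008 -0.0011  0.    ] turn deg [ 0.   -0.    0.02] q [ 0.23  0.35 -0.8   1.66  0.27  1.24 -0.95] F [ 1.7 -0.6 -1. ] grip 5.000131909910124 0.16344114296399526
```

```bash
python3 -m handwheel '[[0,0,0.0005,0,0,0,0],[0,0,0,0,0,0,0],[0,0,0,-0.003,0,0,0],[0,0,0,-0.005,0,0,0],[0,0,0,-0.008,0,0,0],[0,0,0,-0.01,0,0,0],[0,0,0,-0.012,0,0,0],[0,0,0,-0.012,0,0,0],[0,0,0,-0.012,0,0,0],[0,0,0,-0.012,0,0,0],[0,0,0,-0.01,0,0,0],[0,0,0,-0.006,0,0,0]]' 45
python3 - <<'E'
from h import *
go([.65,-.25,.24],-18.7)
im,d=ctrl.get_image("side")
np.savez("side3.npz",im=im,d=d)
cv2.imwrite("pics/lift.png",cv2.resize(im[120:250,160:290],(500,500),interpolation=cv2.INTER_CUBIC))
E
```

```text
time: 6.88
position: [0.5538, 0.2229, 0.2418]
tool_rot: [2.553, 1.831, 0.001]
ft_force: [0.2, -0.4, -2.8]
grip_width: 0.15
grip_force: 45.0
t 6.875 pos [0.5538 0.2229 0.2418] shift(tool) [-0.4172  0.2426  0.0017] turn deg [ 0.02 -0.02  0.02] q [ 0.25  0.29 -0.82  1.54  0.22  1.4  -0.91] F [ 0.2 -0.4 -2.8] grip 45.00081497244537 0.15010800782790581
```

View pics/lift.png

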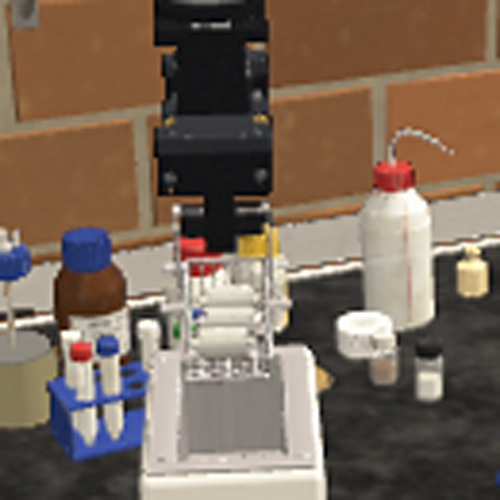

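The basket is out and level. All three rollers are in it (crop (230,315)), and the tank below is empty. The 2.8 N weight agrees with the expected load. Now I carry it gently over to the tray.

```bash
python3 -m handwheel '[[0,-0.006,0.0035,0,0,0,0],[0,-0.012,0.007,0,0,0,0],[0,-0.018,0.0105,0,0,0,0],[0,-0.0202,0.0116,0,0,0,0],[0,-0.0202,0.0116,0,0,0,0],[0,-0.0202,0.0116,0,0,0,0],[0,-0.0202,0.0116,0,0,0,0],[0,-0.0202,0.0116,0,0,0,0],[0,-0.0202,0.0116,0,0,0,0],[0,-0.0202,0.0116,0,0,0,0],[0,-0.0202,0.0116,0,0,0,0],[0,-0.0202,0.0116,0,0,0,0]]' 45
python3 -m handwheel '[[0,-0.0202,0.0116,0,0,0,0],[0,-0.0202,0.0116,0,0,0,0],[0,-0.0202,0.0116,0,0,0,0],[0,-0.0202,0.0116,0,0,0,0],[0,-0.0202,0.0116,0,0,0,0],[0,-0.0202,0.0116,0,0,0,0],[0,-0.0202,0.0116,0,0,0,0],[0,-0.0202,0.0116,0,0,0,0],[0,-0.0202,0.0116,0,0,0,0],[0,-0.018,0.0105,0,0,0,0],[0,-0.012,0.007,0,0,0,0],[0,-0.006,0.0035,0,0,0,0]]' 45
python3 - <<'E'
from h import *
go([.651,-.270,.157],-18.7)
o=[]
for n in("top","side"):
    im,d=ctrl.get_image(n); np.savez(f"{n}4.npz",im=im,d=d)
    o.append(cv2.resize(im[130:290,290:450],(400,400),interpolation=cv2.INTER_CUBIC))
    p=cloud(n,d); m=(d>0)&(p[...,2]>.04)&(p[...,2]<.05)&(abs(p[...,0]-.555)<.13)&(abs(p[...,1]+.238)<.12)
    print(n,p[m].min(0),p[m].max(0))
cv2.imwrite("pics/over.png",np.hstack(o))
E
```

```text
time: 8.43
position: [0.6025, -0.026, 0.2405]
tool_rot: [-2.553, -1.83, 0.002]
ft_force: [0.6, 0.3, -2.9]
grip_width: 0.155
grip_force: 45.0
time: 9.93
position: [0.6518, -0.2711, 0.2407]
tool_rot: [-2.553, -1.83, 0.0]
ft_force: [-0.3, 0.1, -3.4]
grip_width: 0.158
grip_force: 45.0
t 9.925 pos [ 0.6518 -0.2711  0.2407] shift(tool) [ 0.0007 -0.0011  0.0837] turn deg [-0.03 -0.02 -0.01] q [ 0.74  0.5  -0.58  1.24  0.27  1.48 -0.13] F [-0.3  0.1 -3.4] grip 45.00082779675722 0.15846509676937165
top [ 0.45749211 -0.33209347  0.0401084 ] [ 0.64739082 -0.14533479  0.04998492]
side [ 0.45578225 -0.3313328   0.04001753] [ 0.65501149 -0.14226924  0.04978992]
```

View pics/over.png

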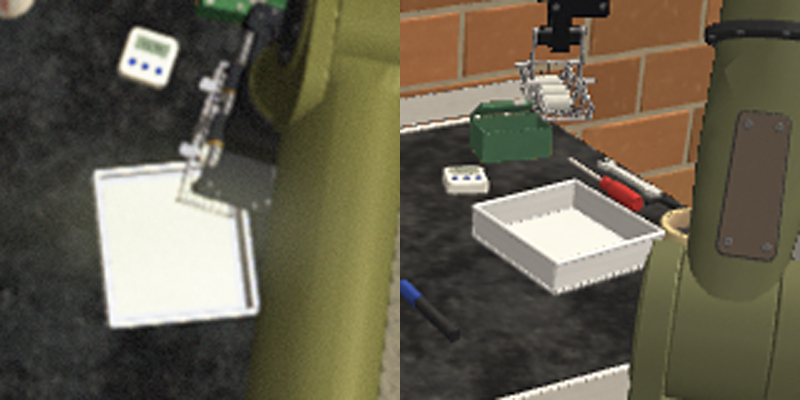

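The rollers are still in the basket (right crop (552,95)). The nose lip at (209,208) in the left crop lies over the tray's far half. I lower it, then tip slowly about the nose.

```bash
python3 -m handwheel '[[0,0.0007,-0.001,0.005,0,0,0],[0,0,0,0.01,0,0,0],[0,0,0,0.014,0,0,0],[0,0,0,0.015,0,0,0],[0,0,0,0.015,0,0,0],[0,0,0,0.013,0,0,0],[0,0,0,0.008,0,0,0],[0,0,0,0.004,0,0,0],[0,0,0,0,0,0,0]]' 45
python3 -m handwheel '[[0,0,-0.0012,-0.0013,-1,0,0],[0,0,-0.0024,-0.0026,-2,0,0],[0,0,-0.0024,-0.0026,-2,0,0],[0,0,-0.0036,-0.0039,-3,0,0],[0,0,-0.0036,-0.0039,-3,0,0],[0,0,-0.0024,-0.0026,-2,0,0],[0,0,0,0,0,0,0],[0,0,0,0,0,0,0],[0,0,-0.0024,-0.0026,-2,0,0],[0,0,-0.0012,-0.0013,-1,0,0],[0,0,-0.0012,-0.0013,-1,0,0],[0,0,-0.0012,-0.0013,-1,0,0]]' 45
python3 - <<'E'
from h import *
go([.651,-.270,.157],-18.7)
im,d=ctrl.get_image("side")
cv2.imwrite("pics/tip1.png",cv2.resize(im[130:260,300:430],(500,500),interpolation=cv2.INTER_CUBIC))
E
```

```text
time: 11.15
position: [0.6511, -0.2692, 0.1569]
tool_rot: [-2.552, -1.831, -0.0]
ft_force: [0.5, 0.1, -2.2]
grip_width: 0.152
grip_force: 45.0
time: 12.65
position: [0.6279, -0.2613, 0.177]
tool_rot: [2.335, 1.676, 0.266]
ft_force: [-0.5, -0.1, -3.1]
grip_width: 0.154
grip_force: 45.0
t 12.65 pos [ 0.6279 -0.2613  0.177 ] shift(tool) [-0.0009  0.0173  0.0267] turn deg [18.04 -0.02  0.03] q [ 0.91  0.24 -0.63  1.73  0.18  0.91 -0.09] F [-0.5 -0.1 -3.1] grip 45.001247115433216 0.15384274298292683
```

View pics/tip1.png

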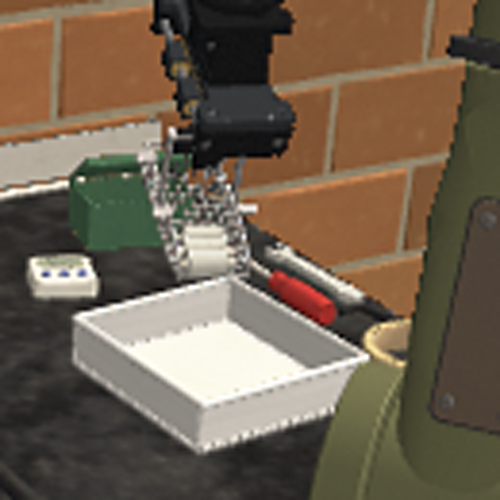

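At 18° the rollers are queued at the ramp (crop (205,245)), with the nose at (210,278), over the tray's interior. I keep tipping.

```bash
python3 -m handwheel '[[0,0,-0.0012,-0.0013,-1,0,0],[0,0,-0.0012,-0.0013,-1,0,0],[0,0,-0.0012,-0.0013,-1,0,0],[0,0,-0.0012,-0.0013,-1,0,0],[0,0,-0.0012,-0.0013,-1,0,0],[0,0,-0.0012,-0.0013,-1,0,0],[0,0,-0.0024,-0.0026,-2,0,0],[0,0,-0.0024,-0.0026,-2,0,0],[0,0,-0.0024,-0.0026,-2,0,0],[0,0,-0.0024,-0.0026,-2,0,0],[0,0,-0.0024,-0.0026,-2,0,0],[0,0,-0.0024,-0.0026,-2,0,0]]' 45
python3 -m handwheel '[[0,0,-0.0036,-0.0039,-3,0,0],[0,0,-0.0036,-0.0039,-3,0,0],[0,0,-0.0036,-0.0039,-3,0,0],[0,0,-0.0036,-0.0039,-3,0,0],[0,0,-0.0024,-0.0026,-2,0,0],[0,0,0,0,0,0,0],[0,0,0,0,0,0,0],[0,0,0,0,0,0,0],[0,0,0,0,0,0,0]]' 45
python3 - <<'E'
from h import *
go([.651,-.270,.157],-18.7)
o=[]
for n in("top","side"):
    im,d=ctrl.get_image(n); np.savez(f"{n}5.npz",im=im,d=d)
    o.append(cv2.resize(im[130:270,300:440],(400,400),interpolation=cv2.INTER_CUBIC))
cv2.imwrite("pics/tip2.png",np.hstack(o))
E
```

```text
time: 14.2
position: [0.5995, -0.2517, 0.1886]
tool_rot: [2.101, 1.508, 0.491]
ft_force: [-0.0, 0.1, -1.8]
grip_width: 0.158
grip_force: 45.0
time: 15.32
position: [0.5767, -0.2444, 0.1913]
tool_rot: [1.914, 1.372, 0.64]
ft_force: [0.3, -0.2, -2.2]
grip_width: 0.156
grip_force: 45.0
t 15.325 pos [ 0.5767 -0.2444  0.1913] shift(tool) [-0.0004  0.0242  0.0823] turn deg [ 5.001e+01  1.000e-02 -0.000e+00] q [ 0.76 -0.18 -0.35  2.32 -0.77  0.16  0.78] F [ 0.3 -0.2 -2.2] grip 45.016143349930644 0.1559907261198937
```

View pics/tip2.png

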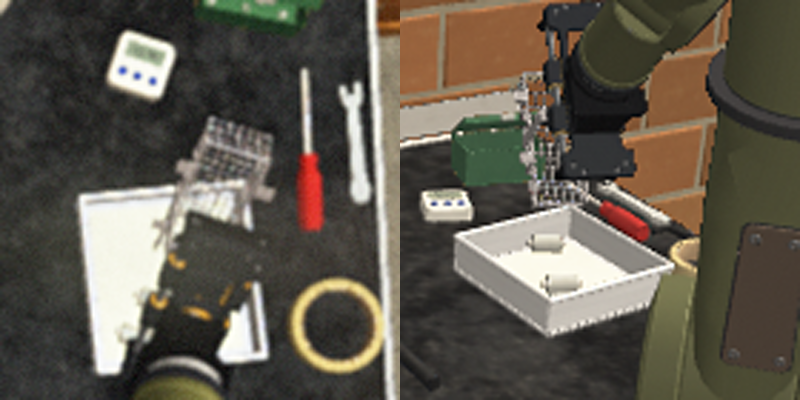

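At 50° the basket looks empty. Two rollers show in the tray (right crop (545,242) and (562,284)); the third may be hidden behind the tray's near wall or under the gripper. I check by matching against the lumps in the top view and averaging the force.

```bash
python3 - <<'E'
from h import *
for n,a,off in(("side",(145,242),0),("side",(162,284),0),("top",(140,298),0),("top",(126,330),0)):
    uv=(300+a[0]*.35,130+a[1]*.35); print(n,uv,onplane(n,uv,.015))
F=[]
for i in range(8):
    im,d=ctrl.get_image("top");F.append(ctrl.get_state()["ft_force"])
print(np.mean(F,0))
s,ds=ctrl.get_image("side")
K=ctrl.camera_info
for n,dd in(("top",d),("side",ds)):
    p=cloud(n,dd);m=(dd>0)&(abs(p[...,0]-.555)<.08)&(abs(p[...,1]+.238)<.075)&(p[...,2]>.014)&(p[...,2]<.06)
    k,l,st,c=cv2.connectedComponentsWithStats(m.astype(np.uint8))
    for j in range(1,k):
        if st[j,4]>8: print(n,c[j].round(),st[j,4],p[l==j].mean(0).round(3))
a=cv2.resize(im[190:265,325:400],(400,400),interpolation=cv2.INTER_CUBIC);b=cv2.resize(s[170:255,315:400],(400,400),interpolation=cv2.INTER_CUBIC)
cv2.imwrite("pics/fin.png",np.hstack([a,b]))
E
```

```text
side (350.75, 214.7) [ 0.62870869 -0.26701452  0.015     ]
side (356.7, 229.39999999999998) [ 0.52990203 -0.22621902  0.015     ]
top (349.0, 234.3) [ 0.53355918 -0.2119966   0.015     ]
top (344.1, 245.5) [ 0.50040369 -0.19651434  0.015     ]
[ 0.18434679 -0.07248014 -2.02452795]
top [366. 202.] 27 [ 0.627 -0.265  0.025]
top [349. 233.] 21 [ 0.538 -0.211  0.022]
top [344. 246.] 36 [ 0.5   -0.194  0.023]
side [351. 214.] 53 [ 0.621 -0.263  0.022]
side [356. 229.] 77 [ 0.523 -0.218  0.022]
```

View pics/fin.png

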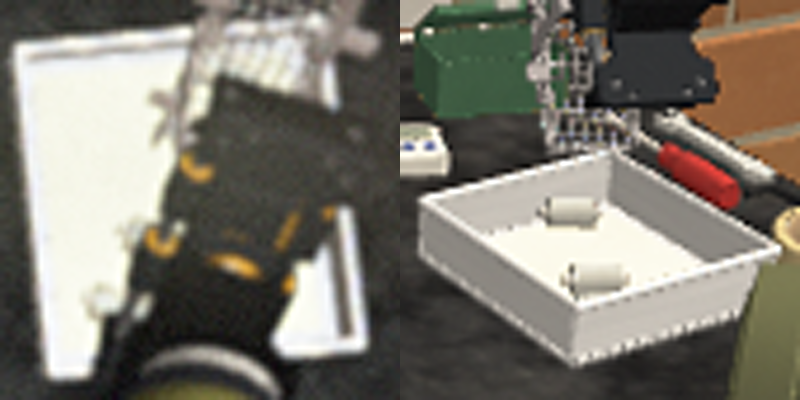

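The top view shows three rollers on the tray floor, at (0.627,-0.265), (0.53,-0.215) and (0.50,-0.194). The side view confirms two of them; the third is behind the near wall. The basket is empty, held nose-down at 50° and clear of the tray, which has not moved.

```bash
python3 -c "
from bench import ctrl
print(ctrl.close_job())"
```

```text
the job is handed in; nothing more can be done
None
```

The job is handed in at about 16 s: all three rollers are in the tray, and the arm still holds the empty basket nose-down at 50° over it, clear of the tray.

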